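Latch the sample transport case under the microscope boom

ROBOT

A 6-joint arm with a two-finger parallel gripper is mounted at the origin on the work surface. World frame = base frame: x ahead of the robot, y to its left, z up, the work surface at z = 0. Lengths are in m, angles in degrees, forces in N, time in s.
With the tool pointing down it reaches from about 0.4 to 0.825 m from the base axis. Payload 7 kg.
Tool frame: the origin (TCP) lies at the very end of the fingers, on their centre line; the grasp point (between the pads) lies 19 mm behind it (ctrl.grip_point_offset is the distance from the TCP to the grasp point, in m); x points along the fingers, z is the direction in which the jaws open and shut, and the axes are right-handed (so a half turn about x gives the same grasp; the last joint's range is limited). The gripper opens to 88 mm and grips with 3 to 60 N. Pads are 19 mm wide; open, the fingers measure 130 mm over their backs; the gripper's body (78 mm by 193 mm) begins 47 mm behind the grasp point.
Start: joints at [-48.982, 20.546, 0.682, 0, -70.136, -16.507], TCP at [0.28, -0.614, 0.227] pointing down, gripper open.
Joint ranges: [-176.03, 176.03], [-82.01, 121.73], [-58.28, 71.71], [-173.87, 95.51], [-174.79, -0.11], [-173.66, 173.66]. Speed limits (degrees/s): [136.94, 136.94, 172.46, 180, 180, 180].

INTERFACE

Orientations are given as [roll, pitch, yaw] about the fixed x, y, z axes, in that order (R = Rz(yaw) Ry(pitch) Rx(roll)).
In Python, from plant import get_obs, snapshot, calibration, close_job, ctrl gives the robot as it stands.
- The arm moves only by the tool move_arm, never from a script. Its argument "commands" is a list that holds one entry, the list of rows, each a list of 4 numbers: the shift along the tool's x, y, z in cm, then the turn about the tool's x in rad. In form: [[[dx, dy, dz, spin], ...]]. A call has 1 to 8 rows; each row shifts and turns the commanded pose from where the row before left it, along the tool's axes as they then stand; what a row does not reach is not made up. A row lasts 1/10 s, in which the tool goes at most 50 mm and 8.59 degrees, less where a joint would pass 70% of its speed; a pose out of reach is approached as far as the arm can. A call with a gripper value outside its range is refused whole. "jaw" is the finger opening in cm, from 0 to 8.76, set as the call begins (left out, the last holds). The fingers move at their own pace and stop on an object; the grip force is fixed at half the most. Time passes only in rows, so rows that do not move let the fingers close. It gives the time, the measured TCP pose, the force and the opening at its end, in the units of the state.
- get_obs(): the state, without advancing time (a new reading comes with each control period).
- snapshot(name): name is "scene" or "top" or "wrist"; returns (picture, depth): 384x512x3 uint8, red, green, blue; 384x512 float32, m along the optical axis (not along the pixel's ray), 0 where there is no reading.
- calibration(name): a dict with "mtx" (3x3 intrinsics, pixels), "T" (4x4, takes a point from camera to world coordinates); the wrist camera has in their place "tool_from_camera" (4x4, takes a point from camera to tool coordinates, whose origin is the TCP and whose axes are the tool frame's). Camera axes: x right, y up, looking along -z (the intrinsics and any distortion apply to the point x, -y, -z); pixel columns grow to the right and rows downward; lengths in m; the calibration is good to about 2 mm. The wrist camera is an equidistant fisheye: a pixel r from the principal point sees the ray r / f radians off the axis. A picture is of the moment at which its call begins: read the wrist's pose just before it. calibration takes no time and is no camera call.
- close_job(): hands the job in, once; it reports no verdict.
The state is a dict: "clock": time; "joint_pos": joint angles; "qvel": joint speeds; "tau": joint torques, N m; "tool_pos": TCP position; "orientation": TCP orientation; "force": force on the tool from outside, world axes, zero at the start; "moment": the same for the moment, N m; "opening": finger opening in m.
Only numpy, scipy, OpenCV 4.12 (cv2) and the standard library are available. Lean on these libraries where they do the work, as an engineer would, in place of code of your own. Each camera call takes 0.05 s, during which the arm holds its last target. There are 200 camera calls.

TASK

Close the draw latch on top of the sample transport case: push the wire bail down so that its yellow crossbar drops onto the little ledge on the outer side of the hook on top of the door, then swing the red-tipped lever over to the other side until it snaps down flat and clamps the door shut. Work in from under the microscope's boom without bumping the microscope, and leave the jar on the case, the spatula, the bottle and the glassware standing where they are.

Things in the scene. Friction and masses are not known exactly. Their poses are not given: they have to be found in the camera images.
- case: Fixed aluminium transport case, 260 wide (y), 220 deep (x), 130 high. Origin on the table under it: x points from the door side to the rear, y to the left seen from the door side, z up; yaw varies. The door is on its -x side. The draw latch lies along its x axis on the middle of the flat top (z = 130), from x = -132 to +6.
- door (a joint): Door on the case's -x face, about 30 thick and 260 wide, hinged along its lower edge, 118 below the top of the case. 0 = shut tight. A springy gasket holds it about 0.032 rad (4 mm at the top) ajar; about 20 N at the top pulls it in. Positive = open, in rad.
- keeper (a point): Foot of the steel hook's door-side (-x) face, mid-width, on the door's ledge (level with the case top, reaching 28 toward -x). Axes as the case. Hook: wall 4 thick, 58 wide, 12 high on the +x side of this point; its bead leans 4 over the ledge, 14.5 high, 9.5 free below. Hooked = the yellow crossbar lies on the ledge on the -x side, under the bead: centre 4 above this point, 4 or more toward -x.
- lever_pivot (a point): Fixed point on the case: axis of the lever's hinge (parallel to the case's y), 12 above the case top, 47 toward +x from the hook's face. Axes as the case.
- lever (a joint): Lever angle, rad: 0 = shut flat toward +x (stop); grows as it swings up (pi/2 upright) and over to the door, to 2.15. Starts 1.6 to 2.0. Friction (0.03 Nm) keeps it where left. With the bail hooked it runs free down to about 1.1, then draws the door in (about 2 to 3 N near its tip), passes dead centre near 0.3, snaps down to 0 and is held; press it home.
- lever_grip (a point): Point on the lever's red end, on its upper face (up when shut, toward the door when upright), 50 from the pivot along the lever and 6 off the pivot along the face's normal. The lever is a plate 24 wide (along y), 4 thick, ending 63 from the pivot in a slightly upturned red tip. Axes of the lever: x along it to the tip, z out of this face.
- bail (a joint): Bail's angle relative to the lever, rad: 0 when hooked and shut; grows as it folds up toward the lever's door-side face. A small ball detent on its pin holds it up at the start (2.3 to 2.4), the bail rising 10 to 40 degrees above level toward the door; pushed down past the detent (about 1 N on the crossbar), below 1.8 it swings freely and its own weight lays it on the ledge.
- bail_pin (a point): Axis of the bail's hinge on the lever, parallel to the case's y, 16 from the lever's pivot; it is carried round with the lever.
- bail_bar (a point): Centre of the yellow crossbar at the bail's free end: 8 diameter, 48 long along the case's y, 67 from the bail pin. Two 5 mm wires, 20 either side of the middle, join it to the pin; the lever fits between them. Swung down to the door it lands on the ledge beyond the hook while the lever is at 1.5 rad or more.
- microscope: Fixed boom microscope, not to be bumped. Origin on the table near the case's middle, axes about the case's. Boom: bar of 28 diameter along y, centre 310 high, y = -265 to +277, over the lever. Post of 32 diameter, 430 high at y = -265 on a foot 200 x 110. Head 85 x 75, 207 to 356 high at y = +235, eyepieces to 420 high and 100 out toward -x. Stage of 100 diameter at y = +245.
- sample_jar: Small glass jar with blue cap standing loose on the rear left of the case top, 40 diameter, 45 high; origin under its middle. Leave it.
- beaker: Glass beaker, loose, 60 diameter, 70 high, on the table before the case's door at the left. Origin under its middle. Leave it.
- spatula: Spatula 170 long lying loose on the table before the case's door at the right, origin under its middle. Leave it.
- flask_amber: Amber volumetric flask, loose, 96 diameter, 220 high, on the left of the table. Origin under its middle. Leave it.
- flask_green: Green volumetric flask, loose, 66 diameter, 150 high, on the right of the table. Leave it.
- flask_green2: Second green volumetric flask like the first, loose, on the right of the table. Leave it.
- wash_bottle: White wash bottle with red cap, loose, 60 diameter, 170 high, at the near right. Origin under its middle. Leave it.

How it is judged (in metres and radians):
On the way:
1. the crossbar lies on the door's ledge on the outer side of the hook, with the lever still open (x of bail_bar in the frame of keeper between -0.035 and -0.002 m and z of bail_bar in the frame of keeper between -0.004 and 0.009 m and value of joint lever above 0.5 rad), for 0.2 s.
At the end, for the whole second after the job is handed in: The lever lies flat (within 0.08 rad of its stop), the crossbar is caught on the outer side of the hook (within 10 mm of its face and its centre less than 9 mm above the ledge) and the door is drawn in to less than 0.013 rad (about 1.6 mm at the top) (value of joint lever below 0.08 rad and value of joint door below 0.013 rad and x of bail_bar in the frame of keeper between -0.01 and -0.002 m and z of bail_bar in the frame of keeper between -0.004 and 0.009 m); the robot touches nothing.
It fails at once if the microscope is bumped (more than 5 N) (contact force between microscope and the arm above 5 N or contact force between microscope and the fingers above 5 N).
It fails at once if a loose thing is moved by more than 30 mm or tipped over (distance of any of sample_jar, beaker, spatula, flask_amber, flask_green, flask_green2, wash_bottle from where it was at the start of the episode above 0.03 m or angle between any of sample_jar, beaker, flask_amber, flask_green, flask_green2, wash_bottle's own z axis and vertical above 0.5 rad).
It also fails if it takes over 40 s, if anything falls off the work surface, if the arm or the gripper's body presses on something with over 40 N, if the wrist force passes 120 N, or if a joint passes its speed limit or range.

## Working session

There is one attempt and no reset: what is moved stays moved. The work goes in short steps, Python scripts to look and compute and a tool call to move; the robot and the scene stay as the last step left them, time stands still between calls to the robot, and variables do not carry over. Pictures are saved under pics/ and viewed, about 8 in all and at most 12, crops included, and the job is handed in when it is done.

Besides the shell and the picture viewer there is one more tool, called after "Emit:" as name(argument=value, ...), one argument or row to a line, values as JSON. move_arm: Moves the arm, as the interface text tells. Its arguments: {"type":"object","properties":{"commands":{"type":"array"},"jaw":{"type":"number"}},"required":["commands"]}

```bash
ls; mkdir -p pics
python3 - <<'E'
from plant import *
import cv2,numpy as np
o=get_obs();print(o['clock'],o['tool_pos'],o['orientation'],o['opening'])
for n in("scene","top"):
    p,d=snapshot(n);np.savez(f"{n}.npz",p=p,d=d);cv2.imwrite(f"pics/{n}.png",p[:,:,::-1]);print(calibration(n))
print(calibration("wrist"))
a=cv2.imread("pics/scene.png");b=cv2.imread("pics/top.png")
E
```

```text
pics
0.0 [ 0.2798045  -0.61373655  0.22562096] [  4.51509044  89.90526275 119.01844482] 0.08774668697626556
{'mtx': array([[423.32599341,   0.        , 250.71341701],
       [  0.        , 423.32599341, 186.88977187],
       [  0.        ,   0.        ,   1.        ]]), 'T': array([[ 0.14424748, -0.88405358,  0.44456937,  1.18292212],
       [ 0.9895136 ,  0.13224887, -0.05807813, -0.07788577],
       [-0.00744962,  0.44828506,  0.89385961,  1.35907768],
       [ 0.        ,  0.        ,  0.        ,  1.        ]])}
{'mtx': array([[431.03998124,   0.        , 248.58256483],
       [  0.        , 431.03998124, 191.05525259],
       [  0.        ,   0.        ,   1.        ]]), 'T': array([[ 0.02742948,  0.99448426, -0.1012358 ,  0.42137275],
       [-0.99962191,  0.02709474, -0.00468041, -0.01906023],
       [-0.00191163,  0.1013259 ,  0.99485145,  1.46488882],
       [ 0.        ,  0.        ,  0.        ,  1.        ]])}
{'mtx': array([[297.31863964,   0.        , 258.30552262],
       [  0.        , 297.31863964, 194.24472335],
       [  0.        ,   0.        ,   1.        ]]), 'tool_from_camera': array([[-1.49022083e-04,  2.49660676e-01, -9.68333375e-01,
        -1.57582373e-01],
       [ 2.32804758e-04,  9.68333368e-01,  2.49660638e-01,
         6.65864912e-02],
       [ 9.99999962e-01, -1.88227669e-04, -2.02425248e-04,
        -2.60814042e-04],
       [ 0.00000000e+00,  0.00000000e+00,  0.00000000e+00,
         1.00000000e+00]])}
```

View pics/top.png

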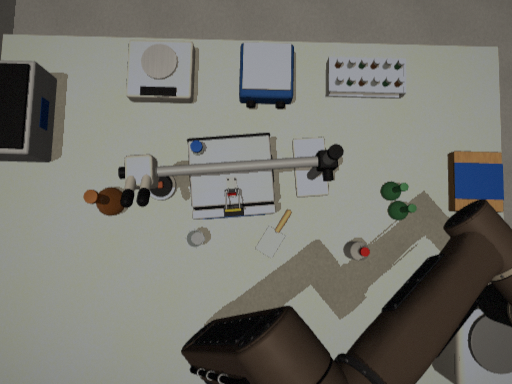

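View pics/scene.png

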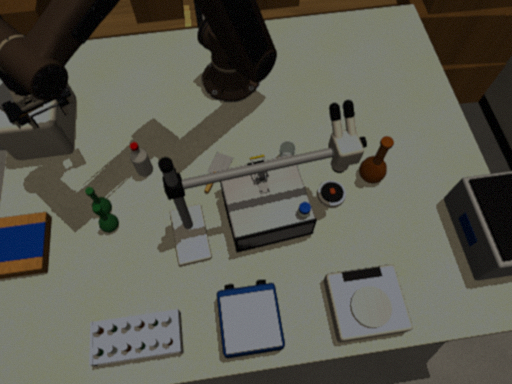

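```bash
cat > h.py <<'E'
import numpy as np,cv2
from plant import *
def world(n,d):
    c=calibration(n);K,T=c['mtx'],c['T'];v,u=np.mgrid[:384,:512]
    P=np.stack([(u-K[0,2])/K[0,0]*d,-(v-K[1,2])/K[1,1]*d,-d],-1)
    return P@T[:3,:3].T+T[:3,3]
E
python3 - <<'E'
from h import *
for n,box in(("top",(180,280,125,225)),("scene",(215,320,140,255))):
    z=np.load(n+".npz");p,d=z['p'],z['d'];W=world(n,d);hsv=cv2.cvtColor(p,cv2.COLOR_RGB2HSV)
    m=np.zeros(d.shape,bool);m[box[2]:box[3],box[0]:box[1]]=1
    top=m&(abs(W[...,2]-.13)<.006)
    r=cv2.minAreaRect(W[top][:,:2].astype(np.float32));print(n,'top',top.sum(),r,cv2.boxPoints(r).tolist())
    for nm,lo,hi in(("yel",18,35),("red",0,6),("red2",174,180)):
        q=m&(hsv[...,0]>=lo)&(hsv[...,0]<=hi)&(hsv[...,1]>130)&(hsv[...,2]>70)
        print(nm,q.sum(),np.argwhere(q).mean(0) if q.any() else 0);print(np.round(np.c_[np.argwhere(q),W[q]],3)[:14].tolist())
    boom=m&(W[...,2]>.29)&(W[...,2]<.34);A=W[boom];print('boom',A.min(0),A.max(0),np.polyfit(A[:,1],A[:,0],1))
p=np.load('top.npz')['p'];q=np.load('scene.npz')['p']
cv2.imwrite('pics/c1.png',np.hstack([cv2.resize(p[150:225,185:285],(400,300)),cv2.resize(q[140:215,210:310],(400,300))])[:,:,::-1])
E
```

```text
top top 4896 ((0.6054558753967285, 0.0446256548166275), (0.25607872009277344, 0.26029396057128906), 5.84089994430542) [[0.4648366868495941, 0.16106684505939484], [0.49132582545280457, -0.09787575900554657], [0.7460750341415405, -0.07181553542613983], [0.7195858955383301, 0.18712706863880157]]
yel 50 [209.66 232.66]
[[208.0, 233.0, 0.502, 0.034, 0.141], [208.0, 234.0, 0.502, 0.03, 0.143], [208.0, 235.0, 0.502, 0.027, 0.145], [208.0, 236.0, 0.503, 0.024, 0.142], [208.0, 237.0, 0.503, 0.021, 0.142], [208.0, 238.0, 0.503, 0.019, 0.131], [208.0, 240.0, 0.501, 0.011, 0.177], [209.0, 225.0, 0.496, 0.056, 0.184], [209.0, 227.0, 0.5, 0.053, 0.127], [209.0, 228.0, 0.5, 0.049, 0.13], [209.0, 229.0, 0.5, 0.046, 0.129], [209.0, 230.0, 0.497, 0.041, 0.181], [209.0, 231.0, 0.497, 0.038, 0.179], [209.0, 232.0, 0.497, 0.035, 0.18]]
red 16 [193.75 231.5 ]
[[193.0, 230.0, 0.544, 0.042, 0.19], [193.0, 231.0, 0.544, 0.039, 0.191], [193.0, 232.0, 0.544, 0.036, 0.192], [193.0, 233.0, 0.544, 0.033, 0.193], [193.0, 234.0, 0.544, 0.03, 0.196], [193.0, 235.0, 0.543, 0.027, 0.2], [194.0, 228.0, 0.54, 0.047, 0.1
[... 645 characters left out ...]
 0.18788176774978638]]
yel 27 [156.62962963 256.74074074]
[[155.0, 260.0, 0.491, 0.044, 0.188], [155.0, 261.0, 0.495, 0.047, 0.193], [155.0, 262.0, 0.491, 0.051, 0.185], [155.0, 263.0, 0.491, 0.054, 0.185], [156.0, 256.0, 0.494, 0.031, 0.19], [156.0, 257.0, 0.493, 0.034, 0.187], [156.0, 258.0, 0.494, 0.037, 0.188], [156.0, 259.0, 0.495, 0.04, 0.189], [156.0, 260.0, 0.494, 0.044, 0.186], [156.0, 261.0, 0.495, 0.047, 0.187], [156.0, 262.0, 0.494, 0.05, 0.185], [156.0, 263.0, 0.495, 0.053, 0.186], [157.0, 251.0, 0.493, 0.015, 0.186], [157.0, 252.0, 0.492, 0.018, 0.182]]
red 0 0
[]
red2 0 0
[]
boom [ 0.57815283 -0.10569653  0.30307449] [0.63011278 0.19847028 0.33100793] [-0.09484676  0.61100062]
```

View pics/c1.png

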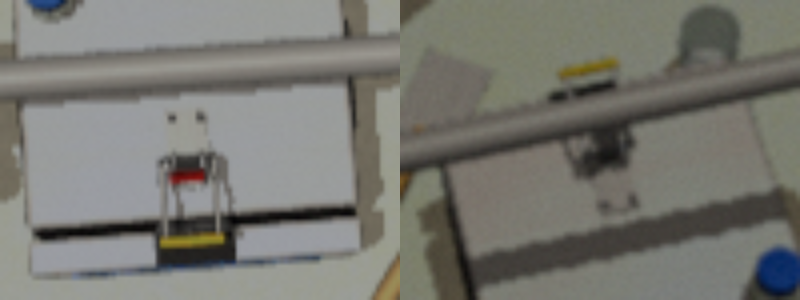

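```bash
cat >> h.py <<'E'
from scipy.spatial.transform import Rotation as Ro
YAW=np.radians(5.84);C=np.array([.6234,.0465,0]);RC=Ro.from_euler('z',YAW).as_matrix()
def R():return Ro.from_euler('xyz',get_obs()['orientation'],degrees=True).as_matrix()
def case(p):return RC.T@(np.asarray(p)-C)     # world->case
def state():
    o=get_obs();r=R();print('t',o['clock'],'tcp',np.round(o['tool_pos'],4),'case',np.round(case(o['tool_pos'])*1000,1),'F',np.round(o['force'],1),'q',np.round(o['joint_pos'],1))
    print('axes in case\n',np.round((RC.T@r).T,3))
def step(dcase_mm):  # shift in case axes -> tool cm
    print(np.round(R().T@RC@np.array(dcase_mm)/10,2))
E
python3 - <<'E'
from h import *
state()
r=RC.T@R(); print('spin needed', np.arctan2(-r[0,2],-r[0,1]))
# case target (0,0) at z .5
print(case(get_obs()['tool_pos']))
E
```

```text
t 0.1 tcp [ 0.2798 -0.6138  0.2257] case [-409.  -621.9  225.7] F [ 0.  -1.  -0.6] q [-49.   20.6   0.6  -0.  -70.1 -16.5]
axes in case
 [[-0.001  0.001 -1.   ]
 [-0.947 -0.32   0.   ]
 [-0.32   0.947  0.002]]
spin needed 0.3257327937511599
[-0.40899443 -0.62189017  0.2256866 ]
```

Emit:
move_arm(
  commands=[
    [[-4, 0, 0, 0.041], [-4, 0, 0, 0.041], [-4, 0, 0, 0.041], [-4, 0, 0, 0.041], [-4, 0, 0, 0.041], [-4, 0, 0, 0.041], [-4, 0, 0, 0.04], [-4, 0, 0, 0.04]],
  ],
  jaw=0,
)

```text
clock: 0.9
tool_pos: [0.2797, -0.6137, 0.5481]
orientation: [-0.4, 90.0, 95.4]
force: [0.4, -1.1, 0.5]
opening: 0.0288
```

Emit:
move_arm(
  commands=[
    [[0, -2.8, 4, 0], [0, -2.8, 4, 0], [0, -2.8, 4, 0], [0, -2.8, 4, 0], [0, -2.8, 4, 0], [0, -2.8, 4, 0], [0, -2.8, 4, 0], [0, -2.8, 4, 0]],
  ],
)

```text
clock: 1.7
tool_pos: [0.4708, -0.2711, 0.5465]
orientation: [-3.2, 90.0, 92.6]
force: [1.3, -0.6, -0.7]
opening: 0.0008
```

Emit:
move_arm(
  commands=[
    [[0, -4, 4, 0], [0, -4, 4, 0], [0, -4, 4, 0], [0, -5, 0, 0], [0, -5, 0, 0]],
  ],
)

```text
clock: 2.2
tool_pos: [0.6655, -0.1447, 0.5479]
orientation: [-90.8, 89.9, 5.2]
force: [1.5, -0.4, 1.4]
opening: 0.0006
```

```bash
python3 -c "
from h import *
state()"
```

```text
t 2.2 tcp [ 0.6655 -0.1447  0.5479] case [  22.4 -194.5  547.9] F [ 1.5 -0.4  1.4] q [   4.1   21.5   42.6   -0.  -111.   -88.1]
axes in case
 [[ 0.002 -0.    -1.   ]
 [-1.    -0.002 -0.002]
 [-0.002  1.    -0.   ]]
```

Emit:
move_arm(
  commands=[
    [[0, -4, 2, 0], [0, -4, 0, 0], [0, -4, 0, 0], [0, -4, 0, 0], [0, -4, 0, 0]],
  ],
)

```text
clock: 2.7
tool_pos: [0.8257, -0.1012, 0.508]
orientation: [-115.6, 88.1, -19.8]
force: [-0.2, -0.7, 0.5]
opening: 0.0006
```

```bash
python3 -c "
from h import *
state()"
```

```text
t 2.7 tcp [ 0.8257 -0.1012  0.508 ] case [ 186.2 -167.5  508. ] F [-0.2 -0.7  0.5] q [   6.7   41.4   71.6    1.  -118.5  -90.4]
axes in case
 [[ 0.03  -0.014 -0.999]
 [-1.    -0.001 -0.03 ]
 [-0.     1.    -0.014]]
```

Emit:
move_arm(
  commands=[
    [[-3, -4, 0, 0], [-3, -4, 0, 0], [-3, -4, 0, 0], [-3, -4, 0, 0]],
  ],
)

```text
clock: 3.1
tool_pos: [0.856, -0.0716, 0.549]
orientation: [-108.9, 79.7, -13.1]
force: [-0.2, 0.5, -1.2]
opening: 0.0004
```

```bash
python3 -c "
from h import *
state()"
```

```text
t 3.1 tcp [ 0.856  -0.0716  0.549 ] case [ 219.4 -141.1  549. ] F [-0.2  0.5 -1.2] q [   9.9   39.6   71.7    4.3 -112.5  -92.1]
axes in case
 [[ 0.17  -0.058 -0.984]
 [-0.986 -0.005 -0.17 ]
 [ 0.005  0.998 -0.058]]
```

Emit:
move_arm(
  commands=[
    [[-2, -4, -1.5, 0], [-2, -4, -1.5, 0], [-2, -4, -1.5, 0], [-2, -4, -1.5, 0], [-2, -4, -1.5, 0]],
  ],
)

```text
clock: 3.6
tool_pos: [0.9049, -0.1065, 0.5751]
orientation: [-109.0, 70.3, -13.2]
force: [-0.3, -0.8, -0.1]
opening: 0.0007
```

```bash
python3 -c "
from h import *
state()"
```

```text
t 3.6 tcp [ 0.9049 -0.1065  0.5751] case [ 264.5 -180.8  575.1] F [-0.3 -0.8 -0.1] q [   8.4   39.5   71.7    7.3 -103.7  -89.6]
axes in case
 [[ 0.318 -0.11  -0.942]
 [-0.948 -0.018 -0.318]
 [ 0.018  0.994 -0.11 ]]
```

Emit:
move_arm(
  commands=[
    [[-2, -4, 2, 0], [-2, -4, 2, 0], [-2, -4, 2, 0]],
  ],
)

```text
clock: 3.9
tool_pos: [0.927, -0.025, 0.6023]
orientation: [-108.4, 65.4, -12.6]
force: [0.1, -0.7, -1.2]
opening: 0.0006
```

```bash
python3 -c "
from h import *
state()"
```

```text
t 3.9 tcp [ 0.927  -0.025   0.6023] case [ 294.8 -102.   602.3] F [ 0.1 -0.7 -1.2] q [  14.8   39.1   71.7   11.2 -100.3  -94.7]
axes in case
 [[ 0.394 -0.131 -0.91 ]
 [-0.919 -0.027 -0.394]
 [ 0.027  0.991 -0.132]]
```

Emit:
move_arm(
  commands=[
    [[-2, -3, -3, 0], [-2, -3, -3, 0], [-2, -3, -3, 0], [-2, -3, -3, 0]],
  ],
)

```text
clock: 4.3
tool_pos: [0.9249, -0.1177, 0.659]
orientation: [-108.4, 58.7, -12.6]
force: [-0.3, -1.0, -0.3]
opening: 0.0005
```

```bash
python3 -c "
from h import *
state()"
```

```text
t 4.3 tcp [ 0.9249 -0.1177  0.659 ] case [ 283.3 -194.   659. ] F [-0.3 -1.  -0.3] q [  9.   36.3  71.7  11.1 -95.8 -89.1]
axes in case
 [[ 0.492 -0.164 -0.855]
 [-0.869 -0.043 -0.493]
 [ 0.044  0.985 -0.164]]
```

Emit:
move_arm(
  commands=[
    [[-2, -4, 0, 0], [-2, -4, 0, 0], [-2, -4, 0, 0]],
  ],
)

```text
clock: 4.6
tool_pos: [0.9337, -0.0851, 0.7015]
orientation: [-108.4, 53.4, -12.6]
force: [0.4, 0.7, -0.1]
opening: 0.0004
```

```bash
python3 -c "
from h import *
state()
p=case(get_obs()['tool_pos'])*1000
step(np.array([-210,0,560])-p)"
```

```text
t 4.6 tcp [ 0.9337 -0.0851  0.7015] case [ 295.3 -162.5  701.5] F [ 0.4  0.7 -0.1] q [ 12.2  35.1  71.6  14.5 -92.5 -91.3]
axes in case
 [[ 0.565 -0.188 -0.803]
 [-0.823 -0.059 -0.565]
 [ 0.059  0.98  -0.188]]
[-20.25  48.62  15.62]
```

Emit:
move_arm(
  commands=[
    [[-1.56, 3.74, 1.2, 0], [-1.56, 3.74, 1.2, 0], [-1.56, 3.74, 1.2, 0], [-1.56, 3.74, 1.2, 0], [-1.56, 3.74, 1.2, 0], [-1.56, 3.74, 1.2, 0], [-1.56, 3.74, 1.2, 0], [-1.56, 3.74, 1.2, 0]],
  ],
)

```text
clock: 5.4
tool_pos: [0.6379, -0.0203, 0.6242]
orientation: [-108.4, 53.5, -12.5]
force: [-0.0, 1.3, 1.6]
opening: 0.0002
```

Emit:
move_arm(
  commands=[
    [[-1.56, 3.74, 1.2, 0], [-1.56, 3.74, 1.2, 0], [-1.56, 3.74, 1.2, 0], [-1.56, 3.74, 1.2, 0], [-1.56, 3.74, 1.2, 0]],
  ],
)

```text
clock: 5.9
tool_pos: [0.4404, 0.0204, 0.5708]
orientation: [-108.3, 53.5, -12.5]
force: [-1.0, 2.6, 0.7]
opening: 0.0005
```

```bash
python3 -c "
from h import *
state()
p=case(get_obs()['tool_pos'])*1000
step(np.array([-185,0,250])-p)"
```

```text
t 5.9 tcp [0.4404 0.0204 0.5708] case [-184.7   -7.3  570.8] F [-1.   2.6  0.7] q [  60.2  -28.2  -23.7   34.9  -83.5 -145.1]
axes in case
 [[ 0.565 -0.187 -0.804]
 [-0.823 -0.058 -0.565]
 [ 0.06   0.981 -0.187]]
[25.63 18.1   6.71]
```

Emit:
move_arm(
  commands=[
    [[3.2, 2.26, 0.84, 0], [3.2, 2.26, 0.84, 0], [3.2, 2.26, 0.84, 0], [3.2, 2.26, 0.84, 0], [3.2, 2.26, 0.84, 0], [3.2, 2.26, 0.84, 0], [3.2, 2.26, 0.84, 0], [3.2, 2.26, 0.84, 0]],
  ],
)

```text
clock: 6.7
tool_pos: [0.4519, 0.0354, 0.2826]
orientation: [-108.5, 55.7, -12.7]
force: [-0.4, -0.1, -0.4]
opening: 0.0003
```

Run:
```python
from h import *
state()
p,d=snapshot('wrist');np.savez('w1.npz',p=p,d=d);cv2.imwrite('pics/w1.png',p[:,:,::-1])
step(np.array([-122,0,205])-case(get_obs()['tool_pos'])*1000)
```

```text
t 6.7 tcp [0.4519 0.0354 0.2826] case [-171.7    6.4  282.6] F [-0.4 -0.1 -0.4] q [  51.5  -23.5  -58.1   43.2  -47.8 -163.4]
axes in case
 [[ 0.534 -0.179 -0.826]
 [-0.844 -0.052 -0.534]
 [ 0.053  0.983 -0.178]]
[ 8.89 -0.27  1.02]
```

View pics/w1.png

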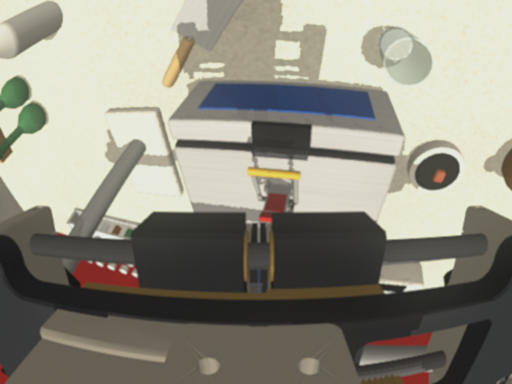

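```bash
cat >> h.py <<'E'
def wristpts(p,d,tool,r):
    c=calibration('wrist');K=c['mtx'];T=c['tool_from_camera'];v,u=np.mgrid[:384,:512]
    a=(u-K[0,2])/K[0,0];b=(v-K[1,2])/K[1,1];th=np.hypot(a,b)+1e-9;s=np.tan(th)/th
    P=np.stack([a*s*d,-b*s*d,-d],-1)@T[:3,:3].T+T[:3,3]
    return (P@r.T+tool-C)@RC
def look(name):
    o=get_obs();t=o['tool_pos'];r=R();p,d=snapshot('wrist');cv2.imwrite(f'pics/{name}.png',p[:,:,::-1])
    W=wristpts(p,d,t,r)*1000;h=cv2.cvtColor(p,cv2.COLOR_RGB2HSV)
    m=(abs(W[...,1])<45)&(abs(W[...,0]+80)<150)&(W[...,2]>125)&(W[...,2]<230)&(d>0)
    for nm,lo,hi in(("yel",20,35),("red",0,5)):
        q=m&(h[...,0]>=lo)&(h[...,0]<=hi)&(h[...,1]>150)&(h[...,2]>60)
        print(nm,q.sum());
        if q.any():
            A=W[q];print(np.round(np.median(A,0),1),np.round(np.percentile(A,[5,95],axis=0),1).tolist(),np.argwhere(q).mean(0))
    return W,m
E
python3 - <<'E'
from h import *
W,m=look('w2')
E
```

```text
yel 315
[-131.9    0.4  184.8] [[-133.6, -20.1, 182.6], [-129.5, 20.0, 186.3]] [176.58412698 273.56190476]
red 33
[-87.   -6.9 200.3] [[-88.0, -11.4, 198.4], [-85.8, -2.2, 201.4]] [220.96969697 264.75757576]
```

Emit:
move_arm(
  commands=[
    [[2.9, -0.1, -0.2, 0], [2.9, -0.1, -0.2, 0], [2.9, -0.1, -0.2, 0]],
  ],
)

```text
clock: 7.1
tool_pos: [0.5127, 0.0197, 0.2363]
orientation: [-109.5, 57.8, -13.7]
force: [0.5, 0.5, 1.1]
opening: 0.0002
```

Run:
```python
from h import *
state()
q=case(get_obs()['tool_pos'])*1000
step(np.array([-122,0,160])-q)
```

```text
t 7.1 tcp [0.5127 0.0197 0.2363] case [-112.8  -15.4  236.3] F [0.5 0.5 1.1] q [  34.4  -12.3  -58.2   50.   -31.3 -159.4]
axes in case
 [[ 0.502 -0.179 -0.846]
 [-0.863 -0.047 -0.503]
 [ 0.05   0.983 -0.178]]
[5.72 4.55 2.82]
```

Emit:
move_arm(
  commands=[
    [[0.7, 0.9, 1.5, 0], [1.2, 0.9, 0.3, 0], [1.2, 0.9, 0.3, 0]],
  ],
)

```text
clock: 7.4
tool_pos: [0.5147, 0.0359, 0.2138]
orientation: [-110.2, 59.7, -14.6]
force: [0.1, 0.5, 0.6]
opening: -0.0
```

Run:
```python
from h import *
state()
q=case(get_obs()['tool_pos'])*1000
step(np.array([-122,0,155])-q)
look('w3')
```

```text
t 7.4 tcp [0.5147 0.0359 0.2138] case [-109.2    0.5  213.8] F [0.1 0.5 0.6] q [  35.5   -9.4  -58.2   50.   -30.3 -161.5]
axes in case
 [[ 0.473 -0.176 -0.863]
 [-0.88  -0.041 -0.474]
 [ 0.048  0.984 -0.174]]
[4.48 3.91 0.91]
yel 755
[-132.     0.6  184.8] [[-133.7, -20.2, 182.1], [-129.2, 20.4, 186.2]] [175.67549669 265.16423841]
red 124
[-78.6  -4.6 167.9] [[-80.2, -8.5, 159.6], [-76.7, -0.7, 174.2]] [215.74193548 264.26612903]
```

Emit:
move_arm(
  commands=[
    [[1.2, 0.9, 0.25, 0], [1.2, 0.9, 0.25, 0], [1.2, 0.9, 0.25, 0]],
  ],
)

```text
clock: 7.75
tool_pos: [0.5202, 0.0383, 0.1899]
orientation: [-110.9, 61.7, -15.5]
force: [1.0, -0.2, 0.8]
opening: 0.0006
```

Run:
```python
from h import *
state()
q=case(get_obs()['tool_pos'])*1000
step(np.array([-118,0,150])-q)
look('w4')
```

```text
t 7.75 tcp [0.5202 0.0383 0.1899] case [-103.5    2.4  189.9] F [ 1.  -0.2  0.8] q [  34.    -6.3  -58.2   50.3  -28.  -161.7]
axes in case
 [[ 0.442 -0.173 -0.88 ]
 [-0.896 -0.033 -0.443]
 [ 0.047  0.984 -0.169]]
[2.91 3.07 0.37]
yel 1022
[-132.1    1.2  184.6] [[-133.7, -20.2, 181.9], [-129.3, 20.8, 186.2]] [194.70450098 255.02837573]
red 6
[-86.1   3.6 201.3] [[-87.2, 3.3, 201.2], [-85.3, 3.9, 201.5]] [272.  258.5]
```

Emit:
move_arm(
  commands=[
    [[1.05, 0.6, 0.15, 0], [1.05, 0.6, 0.15, 0], [1.05, 0.6, 0.15, 0]],
  ],
)

```text
clock: 8.1
tool_pos: [0.5277, 0.0387, 0.1693]
orientation: [-111.6, 63.2, -16.4]
force: [-0.6, -1.2, 1.9]
opening: 0.0007
```

Run:
```python
from h import *
state()
q=case(get_obs()['tool_pos'])*1000
step(np.array([-110,0,155])-q)
look('w5')
```

```text
t 8.1 tcp [0.5277 0.0387 0.1693] case [-96.    1.9 169.3] F [-0.6 -1.2  1.9] q [  32.    -3.3  -58.2   51.6  -25.5 -162.1]
axes in case
 [[ 0.418 -0.171 -0.892]
 [-0.907 -0.028 -0.42 ]
 [ 0.046  0.985 -0.167]]
[ 0.73  1.87 -0.02]
yel 1364
[-137.2    1.   174.7] [[-138.8, -20.6, 171.4], [-134.0, 20.9, 176.1]] [187.49046921 250.64956012]
red 6
[-113.5    9.9  211.4] [[-113.7, 9.6, 211.0], [-112.6, 10.1, 211.6]] [284.  258.5]
```

View pics/w5.png

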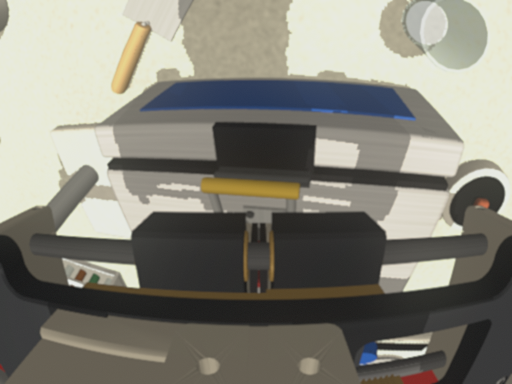

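Emit:
move_arm(
  commands=[
    [[1.0, 1.0, 0.1, 0], [1.0, 1.0, 0.1, 0]],
  ],
)

```text
clock: 8.35
tool_pos: [0.5261, 0.038, 0.1564]
orientation: [-112.2, 64.4, -17.0]
force: [-0.3, -0.8, 0.2]
opening: 0.0006
```

Run:
```python
from h import *
state()
look('w6')
```

```text
t 8.35 tcp [0.5261 0.038  0.1564] case [-97.6   1.4 156.4] F [-0.3 -0.8  0.2] q [  31.7   -2.   -58.2   50.7  -24.8 -161.5]
axes in case
 [[ 0.398 -0.168 -0.902]
 [-0.916 -0.024 -0.399]
 [ 0.045  0.986 -0.163]]
yel 1400
[-139.7    1.   154. ] [[-141.5, -20.8, 150.4], [-135.8, 21.3, 155.3]] [175.38714286 254.54785714]
red 0
```

Run:
```python
from h import *
step([9,0,-2])
```

```text
[ 0.54 -0.75  0.07]
```

Emit:
move_arm(
  commands=[
    [[0.54, -0.75, 0.07, 0], [0.54, -0.75, 0.07, 0]],
  ],
)

```text
clock: 8.6
tool_pos: [0.5446, 0.04, 0.1528]
orientation: [-112.2, 64.4, -17.0]
force: [-8.8, 0.3, 7.2]
opening: 0.0004
```

Run:
```python
from h import *
state()
look('w7')
```

```text
t 8.6 tcp [0.5446 0.04   0.1528] case [-79.1   1.6 152.8] F [-8.8  0.3  7.2] q [ 2.970e+01  1.000e-01 -5.700e+01  5.270e+01 -2.330e+01 -1.618e+02]
axes in case
 [[ 0.399 -0.168 -0.902]
 [-0.916 -0.025 -0.4  ]
 [ 0.044  0.986 -0.164]]
yel 1271
[-127.7    0.6  138.4] [[-129.8, -21.2, 135.3], [-124.0, 21.1, 139.7]] [151.66719119 257.14948859]
red 0
```

View pics/w7.png

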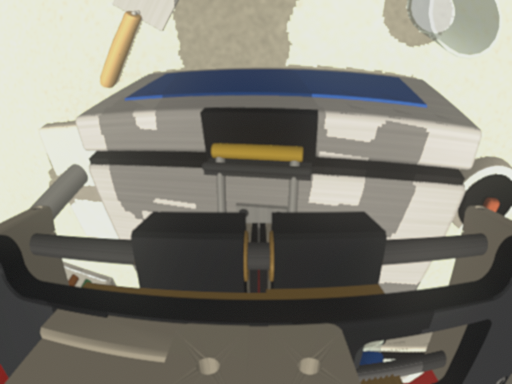

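Run:
```python
from h import *
step([0,-1,20]);step([16,0,4]);step([11,0,-4])
```

```text
[-1.79 -0.8  -0.43]
[ 0.28 -1.63  0.01]
[ 0.8  -0.85  0.11]
```

Emit:
move_arm(
  commands=[
    [[-0.9, -0.4, -0.2, 0], [-0.9, -0.4, -0.2, 0], [0, 0, 0, 0], [0, 0, 0, 0]],
  ],
)

```text
clock: 9.05
tool_pos: [0.5448, 0.0398, 0.1732]
orientation: [-112.1, 64.3, -16.8]
force: [0.1, 0.5, -0.5]
opening: 0.0006
```

Run:
```python
from h import *
state()
look('w8')
```

```text
t 9.05 tcp [0.5448 0.0398 0.1732] case [-78.8   1.4 173.2] F [ 0.1  0.5 -0.5] q [  32.3   -1.4  -54.2   45.7  -27.2 -156.5]
axes in case
 [[ 0.4   -0.167 -0.901]
 [-0.916 -0.025 -0.401]
 [ 0.044  0.986 -0.163]]
yel 972
[-1.253e+02  1.000e-01  1.362e+02] [[-127.3, -21.5, 133.2], [-121.5, 20.9, 137.6]] [135.84567901 263.06893004]
red 0
```

Emit:
move_arm(
  commands=[
    [[0.25, -0.93, -0.05, 0], [0.25, -0.93, -0.05, 0], [0.4, -0.43, 0, 0], [0.4, -0.43, 0, 0], [0, 0, 0, 0]],
  ],
)

```text
clock: 9.6
tool_pos: [0.5751, 0.0397, 0.1718]
orientation: [-112.3, 64.4, -17.1]
force: [-1.4, 0.5, 0.0]
opening: 0.0006
```

Run:
```python
from h import *
state()
look('w9')
q=case(get_obs()['tool_pos'])*1000
for t in([-40,0,166],[-33,0,159],[-26,0,154],[-24,0,148]): step(np.array(t)-q);q=np.array(t)
```

```text
t 9.6 tcp [0.5751 0.0397 0.1718] case [-48.7  -1.8 171.8] F [-1.4  0.5  0. ] q [  30.     1.7  -51.3   45.7  -26.2 -154.5]
axes in case
 [[ 0.398 -0.168 -0.902]
 [-0.916 -0.025 -0.4  ]
 [ 0.045  0.985 -0.164]]
yel 886
[-120.4    0.3  136.8] [[-122.2, -21.4, 134.4], [-117.9, 20.8, 138.3]] [ 95.94243792 266.64785553]
red 294
[-55.3  -2.7 161.2] [[-57.8, -8.8, 158.9], [-31.7, 3.4, 183.3]] [220.6462585  259.11564626]
[ 0.87 -0.58  0.31]
[ 0.91 -0.36  0.15]
[ 0.73 -0.44  0.11]
[0.62 0.06 0.11]
```

View pics/w9.png

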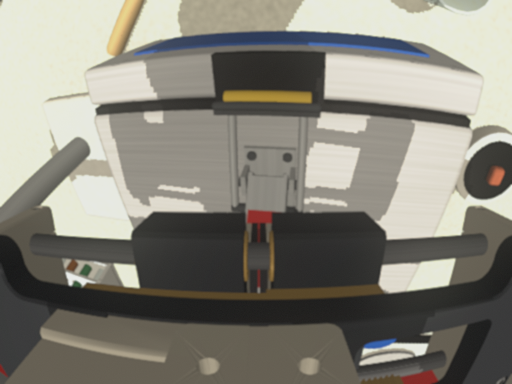

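Emit:
move_arm(
  commands=[
    [[0.44, -0.29, 0.15, 0], [0.44, -0.29, 0.15, 0], [0.45, -0.18, 0.07, 0], [0.45, -0.18, 0.07, 0]],
  ],
)

```text
clock: 10.05
tool_pos: [0.5906, 0.0434, 0.1591]
orientation: [-112.2, 64.4, -16.9]
force: [-0.0, 0.5, 0.2]
opening: 0.0009
```

Run:
```python
from h import *
state()
look('w10')
q=case(get_obs()['tool_pos'])*1000
for t in([-26,0,154],[-24,0,147]): step(np.array(t)-q);q=np.array(t)
```

```text
t 10.05 tcp [0.5906 0.0434 0.1591] case [-33.    0.2 159.1] F [-0.   0.5  0.2] q [  28.1    4.1  -51.4   49.7  -23.6 -157.1]
axes in case
 [[ 0.399 -0.167 -0.902]
 [-0.916 -0.025 -0.401]
 [ 0.044  0.986 -0.163]]
yel 1044
[-119.3    0.7  137.3] [[-121.1, -21.1, 135.0], [-117.1, 21.0, 138.8]] [ 76.07950192 258.66283525]
red 454
[-46.7  -0.4 153.3] [[-50.7, -7.6, 152.0], [-41.3, 6.9, 154.7]] [214.16299559 257.85903084]
[ 0.68 -0.44  0.08]
[0.71 0.1  0.12]
```

Run:
```python
from h import *
W,m=look('w11')
for v in range(70,225,7): print(v,[np.round(W[v,u]).astype(int).tolist() for u in(245,258,272)])
p=cv2.imread('pics/w11.png');cv2.imwrite('pics/w11c.png',cv2.resize(p[60:230,180:340],None,fx=3.5,fy=3.5,interpolation=2))
```

```text
yel 1024
[-119.6    0.6  137.3] [[-121.2, -21.3, 134.4], [-117.4, 21.1, 138.8]] [ 75.53710938 258.2578125 ]
red 461
[-45.   -0.7 151.2] [[-49.7, -7.7, 150.2], [-39.2, 6.7, 152.2]] [214.22993492 258.18004338]
70 [[-120, -7, 129], [-120, -1, 129], [-120, 6, 129]]
77 [[-119, -6, 138], [-119, 1, 138], [-119, 7, 138]]
84 [[-117, -5, 142], [-117, 1, 144], [-116, 7, 141]]
91 [[-113, -5, 142], [-113, 1, 142], [-113, 7, 142]]
98 [[-104, -9, 128], [-105, -2, 128], [-105, 6, 129]]
105 [[-101, -9, 129], [-102, -2, 131], [-101, 6, 129]]
112 [[-97, -9, 129], [-97, -2, 129], [-97, 6, 129]]
119 [[-93, -9, 130], [-93, -2, 130], [-94, 6, 130]]
126 [[-88, -10, 129], [-89, -2, 130], [-89, 5, 130]]
133 [[-85, -9, 131], [-85, -2, 130], [-85, 5, 129]]
140 [[-82, -9, 134], [-82, -2, 132], [-82, 5, 131]]
147 [[-77, -10, 132], [-77, -2, 132], [-78, 5, 132]]
154 [[-72, -10, 132], [-73, -2, 132], [-74, 5, 133]]
161 [[-71, -9, 137], [-69, -3, 133], [-69, 5, 132]]
168 [[-69, -8, 141], [-69, -1, 141], [-64, 5, 133]]
175 [[-68, -7, 146], [-69, 0, 147], [-70, 7, 148]]
182 [[-64, -8, 147], [-65, 0, 148], [-66, 7, 148]]
189 [[-60, -7, 149], [-61, 0, 148], [-61, 7, 148]]
196 [[-55, -8, 148], [-56, 0, 149], [-56, 7, 148]]
203 [[-51, -8, 149], [-52, 0, 150], [-52, 7, 149]]
210 [[-47, -8, 151], [-47, -1, 150], [-49, 7, 151]]
217 [[-98, 8, 211], [-43, -1, 151], [-97, 16, 209]]
224 [[-96, 8, 212], [-37, -1, 151], [-96, 16, 212]]
```

View pics/w11c.png

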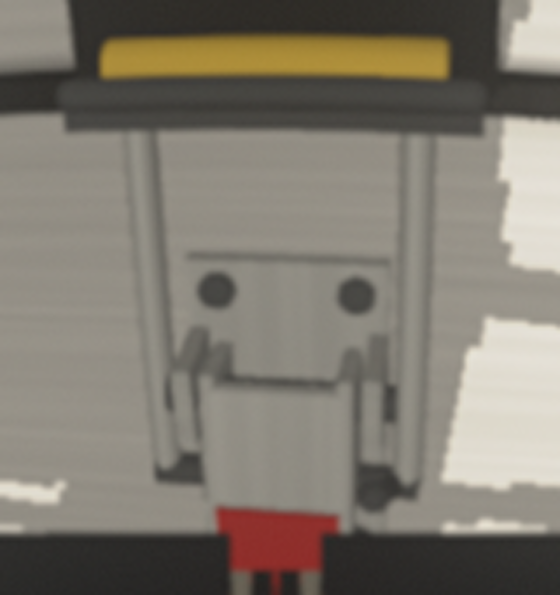

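Emit:
move_arm(
  commands=[
    [[0.5, -0.05, 0.1, 0], [0.5, -0.05, 0.1, 0], [0.4, 0.15, 0.08, 0], [0, 0, 0, 0]],
  ],
)

```text
clock: 10.55
tool_pos: [0.5976, 0.0444, 0.1508]
orientation: [-111.8, 64.0, -16.6]
force: [-18.6, -1.1, 32.0]
opening: 0.0006
```

Run:
```python
from h import *
state()
W,m=look('w12')
for v in range(160,225,7): print(v,[np.round(W[v,u],1).tolist() for u in(250,258)])
```

```text
t 10.55 tcp [0.5976 0.0444 0.1508] case [-25.9   0.5 150.8] F [-18.6  -1.1  32. ] q [  26.     5.1  -52.6   55.   -21.3 -160.9]
axes in case
 [[ 0.406 -0.168 -0.899]
 [-0.913 -0.025 -0.407]
 [ 0.046  0.986 -0.163]]
yel 1168
[-120.     1.2  137.7] [[-121.8, -21.2, 134.9], [-117.9, 21.1, 139.1]] [ 64.92380137 254.38099315]
red 552
[-43.5   0.2 148.4] [[-48.9, -7.7, 147.5], [-36.0, 7.6, 149.1]] [213.51086957 257.07427536]
160 [[-66.7, -5.2, 132.3], [-67.4, -0.7, 133.0]]
167 [[-69.5, -3.0, 143.3], [-68.9, 0.9, 142.1]]
174 [[-68.3, -2.2, 147.7], [-68.3, 1.7, 147.3]]
181 [[-63.4, -2.7, 146.9], [-63.6, 1.4, 146.7]]
188 [[-59.9, -2.7, 148.1], [-60.3, 1.5, 148.1]]
195 [[-55.4, -3.0, 148.1], [-54.8, 1.0, 147.0]]
202 [[-50.4, -3.4, 147.8], [-50.2, 0.8, 147.2]]
209 [[-45.8, -3.6, 148.2], [-45.9, 0.7, 147.9]]
216 [[-40.9, -3.8, 148.5], [-41.7, 0.7, 148.8]]
223 [[-37.1, -3.8, 150.0], [-36.5, 0.5, 149.0]]
```

Emit:
move_arm(
  commands=[
    [[-1, 0, 0, 0], [-2, 0.3, 0, 0], [-3, 0.5, 0, 0], [-3, 0.5, 0, 0], [0, 0, 0, 0]],
  ],
)

```text
clock: 11.1
tool_pos: [0.5467, 0.0553, 0.2258]
orientation: [-111.6, 64.2, -16.3]
force: [0.6, 0.2, -0.1]
opening: 0.0006
```

Run:
```python
from h import *
state()
W,m=look('w13')
p=cv2.imread('pics/w13.png');cv2.imwrite('pics/w13c.png',cv2.resize(p[60:240,150:370],None,fx=3,fy=3))
h=m&(abs(W[...,1])<8)&(W[...,0]>-62)&(W[...,0]<-10)&(W[...,2]>141)
A=W[h];print(h.sum(),np.polyfit(A[:,0],A[:,2],1))
k=m&(abs(W[...,1])<15)&(W[...,0]>-125)&(W[...,0]<-95)
for v in range(60,130,4):print(v,np.round(W[v,256],1))
```

```text
t 11.1 tcp [0.5467 0.0553 0.2258] case [-75.4  16.6 225.8] F [ 0.6  0.2 -0.1] q [  37.4   -4.4  -47.2   35.9  -36.8 -149.4]
axes in case
 [[ 0.404 -0.164 -0.9  ]
 [-0.914 -0.025 -0.405]
 [ 0.044  0.986 -0.16 ]]
yel 447
[-120.    -0.6  137.5] [[-121.7, -21.1, 134.8], [-117.7, 20.9, 138.9]] [105.72706935 252.4541387 ]
red 612
[-3.260e+01 -1.000e-01  1.486e+02] [[-47.3, -8.6, 147.7], [-14.4, 8.4, 149.5]] [206.0375817  255.85457516]
831 [2.23072838e-02 1.49119439e+02]
60 [-143.7   -4.7   88.1]
64 [-142.5   -3.1   98.2]
68 [-141.5   -1.4  108.1]
72 [-142.1    1.1  123.2]
76 [-140.6    2.1  129.4]
80 [-137.2    1.8  128.3]
84 [-134.3    1.8  129.1]
88 [-131.5    1.8  130.2]
92 [-128.2    1.6  129.9]
96 [-124.6    1.3  129. ]
100 [-121.7    1.3  130. ]
104 [-121.2    2.5  137.3]
108 [-118.4    2.5  138.2]
112 [-117.1    3.2  142.7]
116 [-114.4    3.3  143.9]
120 [-104.4    0.3  128.9]
124 [-101.5    0.4  130.2]
128 [-9.780e+01  1.000e-01  1.298e+02]
```

View pics/w13c.png

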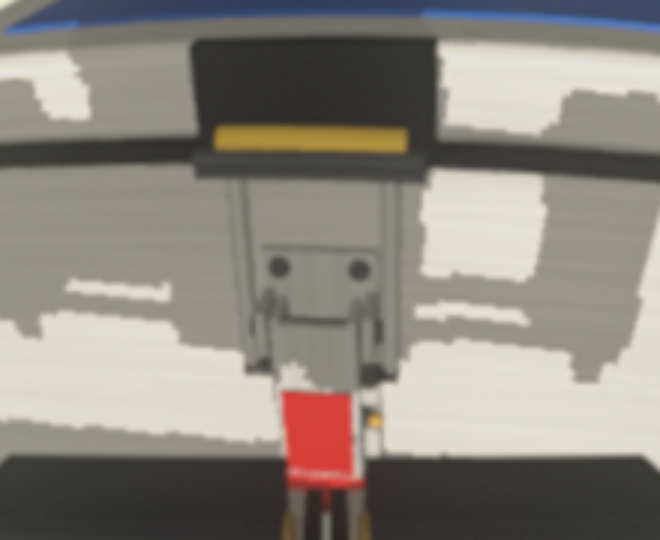

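```bash
python3 -c "
from h import *
print(get_obs()['force'],close_job())"
```

```text
the job is handed in; nothing more can be done
[ 0.14663663  0.43056088 -0.69688927] None
```

The draw latch appears closed and I have handed the job in at about 11 s on the clock. I did not measure the door angle directly, so the door being drawn in below 0.013 rad is inferred from the lever being flat and the crossbar caught.

**Tilting the gripper.** Moves can only shift the tool or spin it about its own axis. So I tilted the gripper by pushing the arm past its reach limit high above the scene, reaching about 35°. Lowering it in front of the boom cost some of that, leaving about 24° for the work.

**Hooking the bail.** I pressed the bail's wires down and nudged the lever, and the bail released. The yellow crossbar dropped onto the ledge on the outer side of the hook while the lever was still open.

**Closing the lever.** I swept the lever over and pressed it onto its stop with about 37 N through the fingertips, then backed the arm away.

**Last checks (wrist camera):**

| Check | Reading |
|---|---|
| Lever slope | about 0.02 rad |
| Crossbar, out from the hook face | about 6 to 7 mm |
| Crossbar centre above the ledge | about 4 mm |
| Force on the tool after backing off | about 1 N or less |

- **Position offset:** my first estimate of the hook and pivot was about 9 mm off along the case. I corrected it from the close-up depth readings before the final press.
- **Microscope and loose items:** the force readings showed no bump, and the beaker, spatula and bottle were not near the arm's path. I did not take a final picture to confirm the loose things had stayed put.

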